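# Hook the small shelf onto the slotted upright

### The job

Pick up the small blue hook-on shelf, put its two hook tabs into the two slots of the upright's strip, and press it down until the tabs click past the catch and the shelf sits fully home, pressing the orange pin under it down. Use light force: do not ram the shelf against the upright, and leave the tape roll and the grease tin where they are. Let go of the shelf at the end.

Things in the scene. Friction and masses are not known exactly. Their poses are not given: they have to be found in the camera images.
- shelf: Loose blue hook-on shelf, 0.2 to 0.4 kg, standing on its floor. Origin: middle of the rear lower edge, in the rear face; x to the rear (the way the hooks point), z up. Floor 110 (x -110 to 0) x 84 (y) x 5 mm, 12 mm rim at front and sides. A vertical web 10 mm thick (y -5 to 5) stands on it: x -60 to 0, up to z = 105, black grip area at its top.
- shelf_grip (a point): Good grip point of the shelf, on its web at x = -40, y = 0, z = 92 in the shelf's frame (13 mm below the web's top), over its centre of mass; pinch the 10 mm web across y from above. With 60 N grip it hardly turns in the fingers.
- shelf_hook (a point): Tip of the lower hook, at x = 14, z = 22 in the shelf's frame. Two equal steel hooks stick out 14 mm behind the rear face at y = 0: a neck 8 mm wide, 10 mm high (undersides at z = 22 and 67) and, from x = 5.5 on, a lip reaching 10 mm below the neck, with a round toe 8 mm wide. So the hooks span z 12 to 32 and 57 to 77.
- upright: Fixed grey channel post, 68 mm wide, 167 mm high, on a foot 96 mm wide, 10 mm thick (x -48 to 72). Origin on the table below the middle of its front face; x points INTO the slots, away from the robot, z up. Its front is an aluminium strip 4 mm thick (x 0 to 4), clamped at a height that differs every time and is NOT in the poses: find it by sight or feel.
- upright_face (a point): Point on the strip's front face at y = 0, z = 92 of the upright (fixed, it does not follow the strip). The strip has two slots at y = 0, one above the other, each 11 mm wide, 25 mm high. The lower slot's sill (lower edge) lies anywhere at z = 82 to 102, the upper sill 45 mm above it, the strip's top 85 mm above it. Over 50 N between shelf and upright is ramming; 13 N at the grip seats it.
- upright_top (a point): Middle of the front top edge of the post, z = 167. How it fits: the hooks enter only with the shelf's origin 12 to 7 mm below the lower sill, else they butt; fully in, its rear face meets the strip. Then 10 to 15 mm down: at first two sprung rollers resist with 5 to 12 N (more than its weight), then click; the necks stop hard on the sills, origin 22 mm below the lower sill.
- home_pin (a joint): Sprung orange pin, 8 mm across, on the strip's front below the lower slot (10 mm in front of the face), pressed down by the shelf's floor. 0 = up, about 0.005 m = pressed by a shelf that is fully home; it is touched only over the last 5 mm. Spring about 1 N.
- tape_roll: Loose yellow tape roll, 83 mm across, 18 mm high, lying flat; bystander. Origin: centre of its underside.
- grease_tin: Loose green and white tin, 66 mm across, 34 mm high; bystander. Origin: centre of its underside.

How it is judged:
On the way, in this order (a step that is already met when the one before it is completed fails the run):
1. the shelf is lifted off the table (height (world z) of shelf above 0.03 m), for 0.2 s.
2. both hook tabs are through the slots, the shelf not yet pressed down on the pin (x of shelf in the frame of upright above -0.005 m and y of shelf in the frame of upright between -0.006 and 0.006 m and z of shelf in the frame of upright between 0.05 and 0.1 m and value of joint home_pin below 0.002 m), for 0.1 s.
At the end, for the whole second after the job is handed in: The shelf hangs on the upright at rest and released: rear face within 4 mm of the strip, within 5 mm of the slots' middle, upright within 0.07 rad, square to the strip within 0.12 rad, and low enough to hold the orange pin at least 3.8 mm down of the about 5 mm that it has when fully home (value of joint home_pin above 0.0038 m and x of shelf in the frame of upright above -0.004 m and y of shelf in the frame of upright between -0.005 and 0.005 m and z of shelf in the frame of upright above 0.05 m and angle between shelf's own z axis and vertical below 0.07 rad and angle between the x axis of shelf and the x axis of upright, either way round below 0.12 rad and linear speed of shelf below 0.02 m/s); the robot touches nothing.
It fails at once if the shelf is rammed against the upright (over 50 N) (contact force between shelf and upright above 50 N).
It fails at once if the tape roll is disturbed (moved over 20 mm) (distance of tape_roll from where it was at the start of the episode above 0.02 m).
It fails at once if the grease tin is disturbed (moved over 20 mm) (distance of grease_tin from where it was at the start of the episode above 0.02 m).
It also fails if it takes over 64 s, if anything falls off the work surface, if the arm or the gripper's body presses on something with over 40 N, if the wrist force passes 120 N, or if a joint passes its speed limit or range.

### The arm

A 7-joint arm with a two-finger parallel gripper is mounted at the origin on a cart in front of the work surface, level with it; the furniture and walls round the work are solid. World frame = base frame: x ahead of the robot, y to its left, z up, the work surface at z = 0. Lengths are in m, angles in rad, forces in N, time in s.
With the tool pointing down it reaches from about 0.35 to 0.9 m from the base axis. Payload 8.1 kg.
Tool frame: the origin (TCP) lies midway between the tips of the shut fingers; the grasp point (between the pads) lies 19 mm behind it; z points along the fingers, y is the line along which they close (so a half turn about z gives the same grasp; the last joint's range is limited). The gripper opens to 92 mm and grips with 3 to 60 N. Pads are 19 mm wide; open, the fingers measure 130 mm over their backs; the gripper's body (75 mm by 190 mm) begins 47 mm behind the grasp point.
Start: joints at [-1.331, 0.434, 0.025, 1.573, -0.012, 1.134, -0.075], TCP at [0.21, 0.589, 0.227] pointing down, gripper open.
Joint ranges: [-2.62, 2.62], [-0.44, 2.09], [-1.27, 1.32], [0.08, 2.57], [-1.32, 4.46], [0.12, 2], [-2.74, 2.74]. Speed limits (rad/s): [2.22, 2.22, 3.01, 3.01, 3.14, 3.14, 3.14].

### API

Orientations are given as a unit quaternion [x, y, z, w].
In Python, from bench import arm gives the robot as it stands. The module is installed in compiled form; this text tells all that it offers.
- The arm moves only by the tool servo_tool, never from a script. Its argument "moves" is text: rows parted by semicolons, each of 6 numbers parted by spaces: the shift along the tool's x, y, z in cm, then the turn, a rotation vector about the tool's x, y, z in rad. In form: dx dy dz wx wy wz; .... A call has exactly 8 rows; each row is the pose to reach, as a shift and turn from the pose commanded when the call began, along the tool's axes at that moment; what a row does not reach only later rows make up. A row lasts 1/12 s, in which the tool goes at most 41.7 mm and 7.16 degrees, less where a joint would pass 70% of its speed; a pose out of reach is approached as far as the arm can. A call with a gripper value outside its range is refused whole. "hand" is the opening in per cent of the stroke, from 0 (shut) to 100 (fully open), set as the call begins (left out, the last holds). The fingers move at their own pace and stop on an object; the grip force is fixed at half the most. Time passes only in rows, so rows that repeat a pose let the fingers close, or fill a call up. It gives the time, the measured TCP pose, the force, the opening and the grip force at its end, in the units of the state.
- arm.get_state(): the state, without advancing time (a new reading comes with each control period).
- arm.get_image(name): name is "scene" or "top"; returns (picture, depth): 384x512x3 uint8, red, green, blue; 384x512 float32, m along the optical axis (not along the pixel's ray), 0 where there is no reading.
- arm.camera_info(name): a dict with "mtx" (3x3 intrinsics, pixels), "extrinsics" (4x4, takes a point from world to camera coordinates). Camera axes: x right, y up, looking along -z (the intrinsics and any distortion apply to the point x, -y, -z); pixel columns grow to the right and rows downward; lengths in m; the calibration is good to about 2 mm. A picture is of the moment at which its call begins. camera_info takes no time and is no camera call.
- arm.sign_off(): hands the job in; it is judged then, once.
The state is a dict: "t": time; "joint_positions": joint angles; "qd": joint speeds; "effort": joint torques, N m; "eef_pos": TCP position; "tool_rot": TCP orientation; "force": force on the tool from outside, world axes, zero at the start; "moment": the same for the moment, N m; "width": finger opening in m; "grip_force": force on a finger pad.
Only numpy, scipy, OpenCV 4.12 (cv2) and the standard library are available. Lean on these libraries where they do the work, as an engineer would, in place of code of your own. Each camera call takes 0.05 s, during which the arm holds its last target. There are 200 camera calls.

## Working session

There is one attempt and no reset: what is moved stays moved. The work goes in short steps, Python scripts to look and compute and a tool call to move; the robot and the scene stay as the last step left them, time stands still between calls to the robot, and variables do not carry over. Pictures are saved under pics/ and viewed, at most 10 in all, crops included, and the job is handed in when it is done.

Besides the shell and the picture viewer there is one more tool, called after ">>>" by a JSON object that holds its "name" and its "arguments". servo_tool: Moves the arm, as the interface text tells. Its arguments: {"type":"object","properties":{"moves":{"type":"string"},"hand":{"type":"number"}},"required":["moves"]}

```bash
mkdir -p pics
cat > h.py <<'E'
import numpy as np, cv2
from bench import arm
from scipy.spatial.transform import Rotation as R
def cloud(name, save=None):
    im,d=arm.get_image(name); ci=arm.camera_info(name)
    if save: cv2.imwrite('pics/'+save,im[:,:,::-1])
    K=np.array(ci['mtx']);E=np.array(ci['extrinsics'])
    v,u=np.mgrid[:384,:512]
    x=(u-K[0,2])/K[0,0]*d; y=(v-K[1,2])/K[1,1]*d
    P=np.stack([x,-y,-d,np.ones_like(d)],-1)
    W=P@np.linalg.inv(E).T
    return im,d,W[...,:3]
E
python3 - <<'E'
from h import *
for n in('scene','top'):
    im,d,W=cloud(n,n+'0.png'); ci=arm.camera_info(n)
    print(n,np.round(np.linalg.inv(np.array(ci['extrinsics'])),3).tolist(),ci['mtx'], [k for k in ci], (d>0).mean())
    hsv=cv2.cvtColor(im,cv2.COLOR_RGB2HSV)
    for c,lo,hi in(('blue',100,125),('orange',5,18),('yellow',22,34),('green',45,85)):
        m=(hsv[...,0]>=lo)&(hsv[...,0]<=hi)&(hsv[...,1]>120)&(hsv[...,2]>60)&(d>0)
        if m.sum()>5:
            v,u=np.nonzero(m);p=W[m];print(c,m.sum(),u.mean(),v.mean(),np.round(np.percentile(p,[2,50,98],axis=0),3).tolist())
s=arm.get_state();print(s)
a=cv2.imread('pics/scene0.png');b=cv2.imread('pics/top0.png')
cv2.imwrite('pics/both0.png',cv2.resize(np.hstack([a,b]),(800,300)))
E
```

```text
scene [[-0.918, 0.292, -0.269, 0.294], [-0.397, -0.682, 0.614, 0.653], [-0.004, 0.67, 0.742, 0.784], [0.0, 0.0, 0.0, 1.0]] [[405.33144845   0.         250.71161912]
 [  0.         405.33144845 196.24158973]
 [  0.           0.           1.        ]] ['mtx', 'extrinsics'] 0.9958648681640625
blue 1866 238.2534833869239 269.87406216505894 [[0.369, 0.014, 0.003], [0.426, 0.261, 0.008], [0.956, 0.302, 0.14]]
orange 22 250.8181818181818 170.5 [[0.55, -0.321, 0.012], [0.573, -0.062, 0.059], [0.7, 0.303, 0.2]]
yellow 875 153.3062857142857 263.64685714285713 [[0.641, -1.054, -0.242], [0.677, 0.311, 0.018], [1.736, 0.347, 0.021]]
green 390 225.9051282051282 52.68974358974359 [[0.614, -0.542, 0.003], [0.771, -0.471, 0.27], [0.972, 0.014, 0.338]]
top [[0.008, 0.994, -0.11, 0.423], [-1.0, 0.008, 0.003, 0.14], [0.004, 0.11, 0.994, 1.105], [0.0, 0.0, 0.0, 1.0]] [[391.65463875   0.         251.43531096]
 [  0.         391.65463875 190.6985773 ]
 [  0.           0.           1.        ]] ['mtx', 'extrinsics'] 0.9961039225260416
blue 1703 236.62243100411038 178.30710510863182 [[0.373, -0.166, 0.0], [0
[... 432 characters left out ...]
rray([-1.33058727,  0.43513531,  0.02499659,  1.57401503, -0.0116025 ,
        1.13400011, -0.07509342]), 'qd': array([-6.74634203e-04, -2.91289826e-03,  9.95685124e-05, -2.02381726e-03,
       -1.36329746e-03,  1.68230160e-03, -1.05440746e-03]), 'effort': array([ 2.44373317e-03, -6.69120026e+01,  9.87607352e-01, -3.15146184e+01,
       -6.05969480e-02,  3.73950123e-02,  8.44495162e-05]), 'eef_pos': array([0.20999017, 0.58817487, 0.22603145]), 'tool_rot': array([ 1.70608222e-01,  9.85338691e-01, -7.04343970e-04, -5.31000836e-05]), 'force': array([-0.55103427, -0.31740323, -0.42430809]), 'moment': array([-0.00483009, -0.03588871, -0.05832263]), 'grip_force': 0.0, 'width': 0.09194866936222244}
```

View pics/scene0.png

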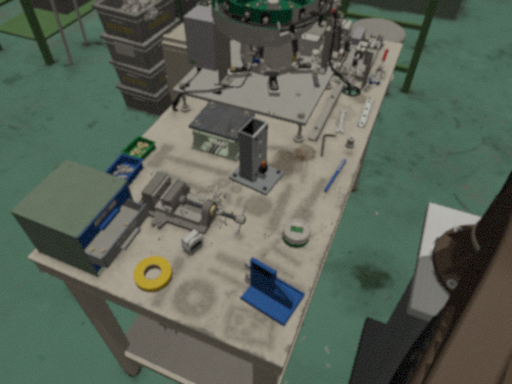

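View pics/top0.png

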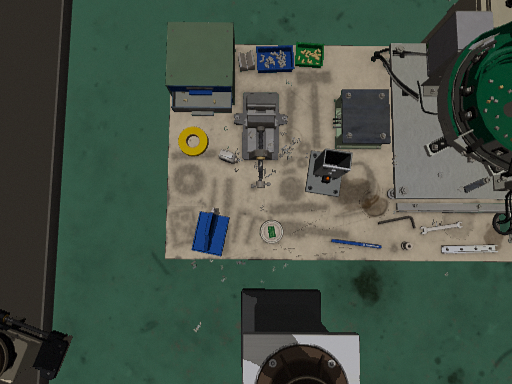

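The scene view shows the shelf at (272,292), the upright at (257,155), the tape roll at (153,273) and the tin at (296,233). The top view shows the shelf at (211,232) with its hooks pointing up the image at (217,210), the upright at (325,172), the tin at (271,231) and the roll at (193,141). Next I'll measure the poses.

Run:
```python
from h import *
pts={}
for n in('scene','top'):
    im,d,W=cloud(n); hsv=cv2.cvtColor(im,cv2.COLOR_RGB2HSV)
    x,y,z=W[...,0],W[...,1],W[...,2]
    box=(x>.34)&(x<.53)&(y>.16)&(y<.34)&(d>0)
    blue=box&(hsv[...,0]>95)&(hsv[...,0]<128)&(hsv[...,1]>90)
    fl=blue&(z<.03); web=box&(z>.05)
    r=cv2.minAreaRect((W[fl][:,:2]*1000).astype(np.float32)); print(n,'floor rect',np.round(r[0],1),np.round(r[1],1),round(r[2],1),np.percentile(W[fl][:,2],[5,50,95]).round(4))
    q=W[web]; 
    r=cv2.minAreaRect((q[:,:2]*1000).astype(np.float32)); print(n,'web',np.round(r[0],1),np.round(r[1],1),round(r[2],1),len(q),q[:,2].max().round(4))
    t=box&(z>.095); p=W[t][:,:2]
    if len(p)>5: 
        l=cv2.fitLine(p.astype(np.float32),cv2.DIST_HUBER,0,1e-4,1e-4).ravel(); s=(p-l[2:])@l[:2]; print('webtop line',l.round(4),len(p),np.percentile(s,[0,5,95,100]).round(4),W[t][:,2].mean())
    # upright
    ub=(x>.45)&(x<.72)&(y>-.18)&(y<.06)&(d>0)
    foot=ub&(z>.006)&(z<.014)
    r=cv2.minAreaRect((W[foot][:,:2]*1000).astype(np.float32)); print(n,'foot',np.round(r[0],1),np.round(r[1],1),round(r[2],1),foot.sum())
    top=ub&(z>.155)
    r=cv2.minAreaRect((W[top][:,:2]*1000).astype(np.float32)); print(n,'posttop',np.round(r[0],1),np.round(r[1],1),round(r[2],1),top.sum(),np.percentile(W[top][:,2],[50,99]))
    post=ub&(z>.03)
    v,u=np.nonzero(post);print(u.min(),u.max(),v.min(),v.max())
    o=ub&(hsv[...,0]<20)&(hsv[...,1]>130)&(hsv[...,2]>80)&(z>.02);v,u=np.nonzero(o);print('orange',list(zip(u,v))[:12],W[o].mean(0).round(4))
    if n=='scene': c=im[105:200,220:295]
    else: c2=im[140:205,290:365]
    # tin
    tb=(x>.38)&(x<.52)&(y>.03)&(y<.15)&(z>.02)&(z<.06);print('tin',W[tb].mean(0).round(3), np.ptp(W[tb],axis=0).round(3))
cv2.imwrite('pics/crop1.png',cv2.resize(c,None,fx=6,fy=6,interpolation=cv2.INTER_CUBIC)[:,:,::-1])
cv2.imwrite('pics/crop2.png',cv2.resize(c2,None,fx=8,fy=8,interpolation=cv2.INTER_CUBIC)[:,:,::-1])
```

```text
scene floor rect [420.8 254.8] [ 83.7 109. ] 80.0 [0.0031 0.0059 0.0236]
scene web [436.7 251. ] [ 12.  104.8] 79.6 642 0.1077
webtop line [ 0.9856 -0.1689  0.4374  0.2527] 197 [-0.0212 -0.0193  0.0349  0.0379] 0.10293484997565999
scene foot [632.4 -37.2] [198.4 193.5] 84.1 803
scene posttop [601.4 -67.7] [70.4 48.6] 81.9 298 [0.16327933 0.16906469]
218 267 117 178
orange [(np.int64(263), np.int64(161)), (np.int64(264), np.int64(161)), (np.int64(262), np.int64(162)), (np.int64(263), np.int64(162)), (np.int64(264), np.int64(162)), (np.int64(265), np.int64(162)), (np.int64(262), np.int64(163)), (np.int64(263), np.int64(163)), (np.int64(264), np.int64(163)), (np.int64(263), np.int64(164))] [ 0.5729 -0.0684  0.0598]
tin [0.426 0.089 0.032] [0.064 0.063 0.018]
top floor rect [424.9 250.9] [ 84.2 109.1] 78.8 [0.0014 0.0052 0.0127]
top web [441.2 247.4] [ 10.5 102.8] 78.6 197 0.1077
webtop line [ 0.9824 -0.1866  0.4497  0.2455] 101 [-0.03   -0.0258  0.0263  0.0293] 0.10380224633941988
top foot [595.1 -54.1] [233.5 257.3] 85.1 835
top posttop [605.3 -71.3] [68.5 49.3] 81.9 242 [0.16545537 0.16987753]
314 370 124 182
orange [(np.int64(327), np.int64(177)), (np.int64(328), np.int64(177)), (np.int64(326), np.int64(178)), (np.int64(327), np.int64(178)), (np.int64(328), np.int64(178)), (np.int64(327), np.int64(179)), (np.int64(328), np.int64(179))] [ 0.5747 -0.0671  0.0621]
tin [0.431 0.082 0.032] [0.063 0.06  0.018]
```

View pics/crop1.png

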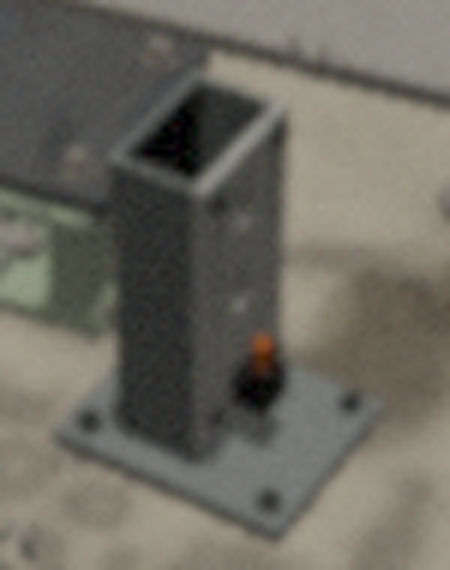

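View pics/crop2.png

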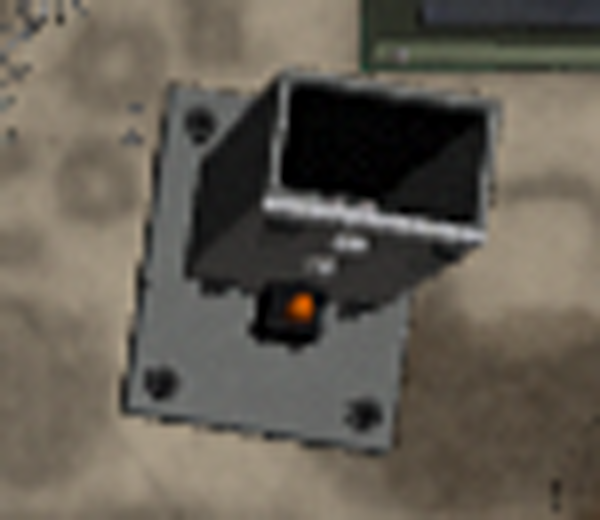

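Both crops are readable. In crop 1 the orange pin's top is at about (262,338), and light spots mark the slots at about (240,300) and (240,220). In crop 2 the pin is at (302,306) and the front strip runs along (265..490, 205..238). The measurements agree with the given sizes: floor 84×109 mm, post 68–70 mm wide, top at 165–169 mm. The two cameras differ by a constant offset of about 4 mm. Next I'll compute the approach.

```bash
cat >> h.py <<'E'
def go(pos, yaw):
    """print tool-frame step (cm, rad) to TCP pos with tool y at yaw+90deg, tool down"""
    s=arm.get_state(); T=R.from_quat(s['tool_rot'])
    c,sn=np.cos(yaw),np.sin(yaw)
    G=R.from_matrix(np.array([[-c,-sn,0],[-sn,c,0],[0,0,-1]]))
    d=T.inv().apply(np.array(pos)-s['eef_pos'])*100
    print('t',round(s['t'],2),'d cm',d.round(2),'rv',(T.inv()*G).as_rotvec().round(3),'pos',s['eef_pos'].round(4),'F',s['force'].round(1),'M',s['moment'].round(2),'w',round(s['width'],4))
E
python3 - <<'E'
from h import *
y=np.radians(-10.4)
go([.4376,.2501,.18],y); go([.4376,.2501,.073],y)
E
```

```text
t 0.2 d cm [-32.8  -24.2    4.65] rv [-0.001  0.    -0.161] pos [0.21   0.5883 0.2263] F [-0.1 -0.1 -0.4] M [0.02 0.03 0.04] w 0.0922
t 0.2 d cm [-32.8  -24.19  15.35] rv [-0.001  0.    -0.161] pos [0.21   0.5883 0.2263] F [-0.1 -0.1 -0.4] M [0.02 0.03 0.04] w 0.0922
```

>>> {"name": "servo_tool", "arguments": {"moves": "-3 -2.2 0.4 0 0 -0.02; -6 -4.4 0.8 0 0 -0.04; -9 -6.6 1.2 0 0 -0.06; -12 -8.9 1.6 0 0 -0.08; -15 -11.1 2 0 0 -0.1; -18 -13.3 2.4 0 0 -0.12; -20 -14.8 2.8 0 0 -0.14; -21.5 -15.9 3 0 0 -0.161", "hand": 100}}

```text
t: 0.87
eef_pos: [0.3607, 0.3634, 0.1963]
tool_rot: [0.092, 0.996, -0.001, 0.0]
force: [0.2, -0.2, 0.2]
width: 0.0922
grip_force: 0.0
```

```bash
python3 -c "
from h import *
y=np.radians(-10.4)
go([.4376,.2501,.18],y)"
```

```text
t 0.87 d cm [-9.64 -9.73  1.65] rv [-0.001  0.    -0.003] pos [0.3607 0.3634 0.1963] F [ 0.2 -0.2  0.2] M [ 0.02  0.03 -0.02] w 0.0922
```

>>> {"name": "servo_tool", "arguments": {"moves": "-2 -2 0.3 0 0 0; -4.5 -4.5 0.8 0 0 0; -7 -7 1.2 0 0 0; -8.7 -8.8 1.5 0 0 0; -9.6 -9.7 1.6 0 0 0; -9.6 -9.7 1.6 0 0 0; -9.6 -9.7 1.6 0 0 0; -9.6 -9.7 1.6 0 0 0"}}

```text
t: 1.53
eef_pos: [0.4355, 0.2548, 0.1808]
tool_rot: [0.09, 0.996, 0.0, -0.0]
force: [-0.3, 0.1, 0.2]
width: 0.0919
grip_force: 0.0
```

Run:
```python
from h import *
y=np.radians(-10.4)
go([.4376,.2501,.073],y)
a=cloud('scene')[0];b=cloud('top')[0]
cv2.imwrite('pics/pre.png',np.hstack([cv2.resize(a[200:340,190:330],(400,400)),cv2.resize(b[180:280,160:260],(400,400))])[:,:,::-1])
```

```text
t 1.53 d cm [-0.3  -0.43 10.78] rv [ 0.    -0.     0.001] pos [0.4355 0.2548 0.1808] F [-0.3  0.1  0.2] M [ 0.03 -0.04  0.03] w 0.0919
```

View pics/pre.png

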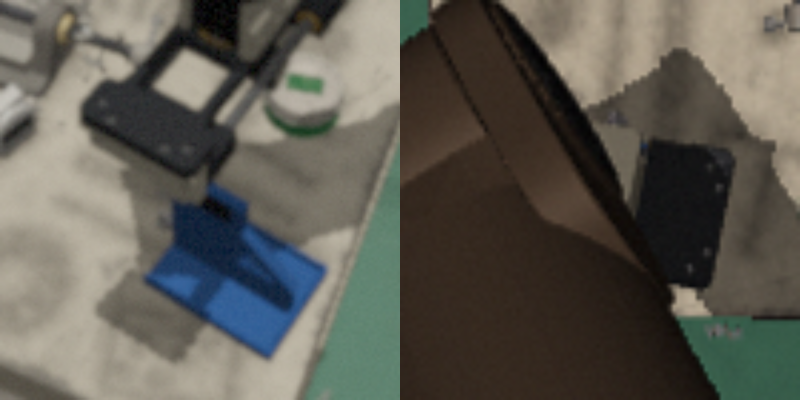

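The gripper straddles the web (left view: finger in front of the web at (215,200)). It needs a few mm of correction, then I'll descend.

>>> {"name": "servo_tool", "arguments": {"moves": "-0.2 -0.2 1 0 0 0; -0.3 -0.4 3 0 0 0; -0.3 -0.4 5 0 0 0; -0.3 -0.4 7 0 0 0; -0.3 -0.4 9 0 0 0; -0.3 -0.4 10.3 0 0 0; -0.3 -0.4 10.8 0 0 0; -0.3 -0.4 10.8 0 0 0"}}

```text
t: 2.3
eef_pos: [0.4372, 0.2491, 0.0713]
tool_rot: [0.09, 0.996, -0.001, -0.001]
force: [-0.2, 0.5, -0.1]
width: 0.0919
grip_force: 0.0
```

>>> {"name": "servo_tool", "arguments": {"moves": "0 0 0 0 0 0; 0 0 0 0 0 0; 0 0 0 0 0 0; 0 0 0 0 0 0; 0 0 0 0 0 0; 0 0 0 0 0 0; 0 0 0 0 0 0; 0 0 0 0 0 0", "hand": 0}}

```text
t: 2.97
eef_pos: [0.4383, 0.2494, 0.0728]
tool_rot: [0.091, 0.996, 0.0, 0.0]
force: [-0.8, -0.1, 0.2]
width: 0.043
grip_force: 0.0
```

```bash
python3 -c "
from h import *
y=np.radians(-10.4)
go([.4376,.2501,.073],y);print(arm.get_state()['grip_force'])"
```

```text
t 2.97 d cm [ 0.08  0.06 -0.02] rv [ 0.  0. -0.] pos [0.4383 0.2494 0.0728] F [-0.8 -0.1  0.2] M [ 0.01  0.04 -0.01] w 0.043
0.0
```

>>> {"name": "servo_tool", "arguments": {"moves": "0 0 0 0 0 0; 0 0 0 0 0 0; 0 0 0 0 0 0; 0 0 0 0 0 0; 0 0 0 0 0 0; 0 0 0 0 0 0; 0 0 0 0 0 0; 0 0 0 0 0 0"}}

```text
t: 3.63
eef_pos: [0.4382, 0.2493, 0.0727]
tool_rot: [0.091, 0.996, -0.0, -0.0]
force: [-0.2, 0.4, -0.4]
width: 0.01
grip_force: 30.0
```

>>> {"name": "servo_tool", "arguments": {"moves": "0 0 0 0 0 0; 0 0 -0.2 0 0 0; 0 0 -0.5 0 0 0; 0 0 -1 0 0 0; 0 0 -2 0 0 0; 0 0 -3 0 0 0; 0 0 -4 0 0 0; 0 0 -5 0 0 0"}}

```text
t: 4.3
eef_pos: [0.4384, 0.2495, 0.1242]
tool_rot: [0.091, 0.996, 0.0, 0.0]
force: [0.4, -0.4, -3.0]
width: 0.0101
grip_force: 30.0
```

Lifted, with about 3 N of weight in the hand. Next I'll carry it at about 90 mm to a standoff in front of the upright.

```bash
python3 -c "
from h import *
y=np.radians(-8.1)
go([.4805,-.052,.165],y)"
```

```text
t 4.3 d cm [ -9.59 -28.89  -4.09] rv [ 0.001  0.001 -0.041] pos [0.4384 0.2495 0.1242] F [ 0.4 -0.4 -3. ] M [0.02 0.01 0.01] w 0.0101
```

>>> {"name": "servo_tool", "arguments": {"moves": "0 0 -2 0 0 0; -0.5 -1.5 -4 0 0 0; -1.5 -4.5 -4 0 0 -0.01; -2.5 -7.5 -4 0 0 -0.02; -3.5 -10.5 -4 0 0 -0.03; -4.5 -13.5 -4 0 0 -0.04; -5.5 -16.5 -4 0 0 -0.04; -6.5 -19.5 -4 0 0 -0.04"}}

```text
t: 4.97
eef_pos: [0.467, 0.0443, 0.1638]
tool_rot: [0.071, 0.997, 0.0, 0.001]
force: [1.2, 0.3, -2.6]
width: 0.0101
grip_force: 30.0
```

>>> {"name": "servo_tool", "arguments": {"moves": "-0.7 -2.8 0 0 0 0; -1.4 -5 0 0 0 0; -2 -7 0 0 0 0; -2.5 -8.5 0 0 0 0; -2.8 -9.2 0 0 0 0; -2.8 -9.2 0 0 0 0; -2.8 -9.2 0 0 0 0; -2.8 -9.2 0 0 0 0"}}

```text
t: 5.63
eef_pos: [0.4815, -0.0477, 0.1629]
tool_rot: [0.07, 0.998, 0.0, -0.0]
force: [0.3, -0.5, -3.4]
width: 0.0102
grip_force: 30.0
```

```bash
cat > m.py <<'E'
from h import *
go([.4805,-.052,.165],np.radians(-8.1))
u=np.array([np.cos(np.radians(-8.1)),np.sin(np.radians(-8.1))]);n=np.array([-u[1],u[0]])
for nm in('scene','top'):
    im,d,W=cloud(nm,nm+'1.png'); hsv=cv2.cvtColor(im,cv2.COLOR_RGB2HSV)
    F=np.array([.5776,-.0643]) if nm=='scene' else np.array([.5815,-.0679])
    x=(W[...,:2]-F)@u; y=(W[...,:2]-F)@n; z=W[...,2]
    blue=(abs(y)<.08)&(x>-.25)&(x<.05)&(z>.04)&(hsv[...,0]>95)&(hsv[...,0]<128)&(hsv[...,1]>90)
    fl=blue&(z<.12); r=cv2.minAreaRect((np.c_[x[fl],y[fl]]*1000).astype(np.float32))
    print(nm,'floor (upright frame)',np.round(r[0],1),np.round(r[1],1),round(r[2],1),fl.sum(),np.percentile(z[fl],[2,25,50,98]).round(4))
    t=(abs(y)<.06)&(abs(x-.02)<.05)&(z>.15)&(d>0)
    r=cv2.minAreaRect((np.c_[x[t],y[t]]*1000).astype(np.float32)); print('post top rect',np.round(r[0],1),np.round(r[1],1),round(r[2],1))
    fr=t&(x>-.004)&(x<.006)&(z>.16); print('strip top z',np.percentile(z[fr],[25,50,75,95]).round(4),'rear wall z',np.percentile(z[t&(x>.035)&(z>.16)],[50,95]).round(4))
a=cv2.imread('pics/scene1.png');b=cv2.imread('pics/top1.png')
cv2.imwrite('pics/st1.png',np.hstack([cv2.resize(a[95:225,185:315],(400,400),interpolation=cv2.INTER_CUBIC),cv2.resize(b[120:230,270:380],(400,400),interpolation=cv2.INTER_CUBIC)]))
E
python3 m.py
```

```text
t 5.63 d cm [ 0.04 -0.43 -0.21] rv [ 0.001 -0.     0.001] pos [ 0.4815 -0.0477  0.1629] F [ 0.3 -0.5 -3.4] M [ 0.06 -0.02  0.  ] w 0.0102
scene floor (upright frame) [-88.    5.1] [164.8  85.8] 0.4 860 [0.093  0.0952 0.0971 0.1189]
post top rect [23.7  0.3] [48.9 70.8] 0.0
strip top z [0.1623 0.1647 0.1671 0.1693] rear wall z [0.1655 0.168 ]
top floor (upright frame) [-63.1   5.3] [214.6  84. ] 0.0 709 [0.091  0.0938 0.0954 0.1087]
post top rect [24.7  0.2] [49.  68.6] 0.6
strip top z [0.1627 0.1666 0.1674 0.1696] rear wall z [0.1659 0.1694]
```

View pics/st1.png

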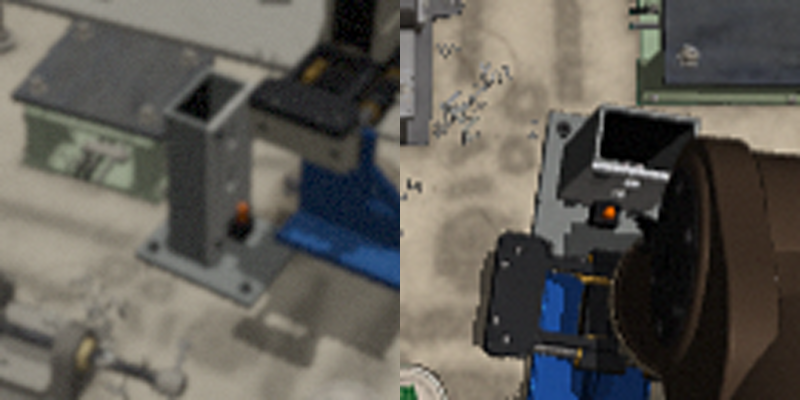

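The standoff view shows the shelf level and square, with its rear edge at (285,240) on the left. The pin is at (243,212) on the left and at (610,212) on the right. Both cameras put the shelf 4.9 mm too far along +y. Next I'll get the sill height from the pin's tip and from the slots' brightness along the strip's midline.

Run:
```python
from h import *
u=np.array([np.cos(np.radians(-8.1)),np.sin(np.radians(-8.1)),0]);n=np.array([-u[1],u[0],0])
for nm in('scene','top'):
    im=cv2.imread(f'pics/{nm}1.png')[:,:,::-1]; ci=arm.camera_info(nm);K=np.array(ci['mtx']);E=np.array(ci['extrinsics'])
    F=np.array([.5776,-.0643,0]) if nm=='scene' else np.array([.5815,-.0679,0])
    def px(x,y,z):
        p=E[:3,:3]@(F+u*x+n*y+[0,0,z])+E[:3,3]; return K[0,0]*p[0]/-p[2]+K[0,2], K[1,1]*-p[1]/-p[2]+K[1,2]
    hsv=cv2.cvtColor(np.ascontiguousarray(im),cv2.COLOR_RGB2HSV)
    print(nm,'pin top pred z66',np.round(px(-.01,0,.066),1),'z80',np.round(px(-.01,0,.08),1),'face top edge',np.round(px(0,.034,.167),1),np.round(px(0,-.034,.167),1))
    o=(hsv[...,0]<20)&(hsv[...,1]>110)&(hsv[...,2]>70); o[:150]=0;o[190:]=0;o[:,:250]=0;o[:,340:]=0
    v,w=np.nonzero(o); print('orange',[(int(a),int(b)) for a,b in zip(w,v)])
    zs=np.arange(.07,.168,.003); P=np.array([px(0,0,z) for z in zs],np.float32)
    g=cv2.GaussianBlur(np.ascontiguousarray(im),(0,0),.6).mean(2).astype(np.float32)
    rows=[cv2.remap(g,P[:,:1]+o,P[:,1:],cv2.INTER_LINEAR).ravel() for o in(-3,-2,-1,0,1,2,3)]
    for i,z in enumerate(zs): print(round(z*1000),P[i].round(1),[int(r[i]) for r in rows])
```

```text
scene pin top pred z66 [264.4 162.4] z80 [264.6 158.4] face top edge [254.4 138. ] [268.8 122.7]
orange [(262, 161), (263, 161), (264, 161), (262, 162), (263, 162), (264, 162), (265, 162), (262, 163), (263, 163), (264, 163), (265, 163), (262, 164), (263, 164), (264, 164), (263, 165), (264, 165)]
70 [261.1 159.9] [79, 78, 78, 80, 83, 85, 86]
73 [261.1 159.1] [81, 80, 78, 80, 80, 79, 81]
76 [261.2 158.2] [81, 82, 80, 79, 78, 78, 80]
79 [261.2 157.3] [85, 88, 86, 81, 78, 78, 81]
82 [261.2 156.5] [90, 96, 92, 84, 79, 79, 81]
85 [261.2 155.6] [93, 100, 97, 88, 80, 80, 81]
88 [261.2 154.7] [90, 97, 96, 89, 83, 80, 81]
91 [261.2 153.8] [84, 89, 89, 87, 83, 79, 80]
94 [261.3 152.9] [77, 78, 81, 83, 81, 79, 80]
97 [261.3 152.1] [74, 72, 75, 78, 79, 79, 80]
100 [261.3 151.2] [74, 71, 73, 77, 79, 79, 81]
103 [261.3 150.3] [74, 72, 73, 76, 78, 79, 80]
106 [261.3 149.4] [74, 73, 72, 74, 77, 78, 79]
109 [261.4 148.5] [76, 74, 74, 75, 77, 77, 78]
112 [261.4 147.6] [77, 77, 77, 76, 77, 77, 79]
115 [261.4 146.7] [77, 78, 78, 77, 77, 78, 80]
118 [261.4 145.7] [77, 78, 78, 77, 77, 77, 79]
121 [261.4 14
[... 1921 characters left out ...]
, 66, 62]
127 [332.6 171.7] [92, 92, 78, 70, 73, 72, 63]
130 [332.9 171.5] [86, 87, 78, 77, 83, 76, 61]
133 [333.1 171.3] [80, 83, 83, 85, 90, 77, 59]
136 [333.4 171.1] [75, 83, 89, 95, 94, 76, 59]
139 [333.7 170.9] [74, 90, 100, 107, 99, 72, 57]
142 [333.9 170.7] [79, 103, 111, 119, 101, 66, 56]
145 [334.2 170.5] [87, 115, 123, 127, 99, 62, 55]
148 [334.4 170.3] [102, 127, 136, 129, 91, 60, 55]
151 [334.7 170.1] [118, 139, 148, 129, 81, 58, 55]
154 [334.9 169.9] [134, 148, 156, 125, 68, 56, 56]
157 [335.2 169.7] [134, 143, 140, 104, 63, 58, 60]
160 [335.5 169.5] [129, 135, 123, 87, 62, 61, 65]
163 [335.7 169.3] [126, 127, 107, 72, 62, 64, 71]
166 [336.  169.1] [121, 117, 92, 63, 65, 68, 79]
```

All cues agree. The sill spots are at z ≈ 84 and 130, 45 mm apart as given. The pin top at about 67 and the strip top at about 169 both imply a lower sill at about 84 mm. So the insertion height is origin z ≈ 74.5 mm, which is TCP z ≈ 0.147. I'll align and advance 40 mm, leaving the hook tips a few mm short of the strip.

>>> {"name": "servo_tool", "arguments": {"moves": "0 -0.3 0.5 0 0 0; 0 -0.5 1.2 0 0 0; -0.5 -0.5 1.6 0 0 0; -1.5 -0.5 1.6 0 0 0; -2.5 -0.5 1.6 0 0 0; -3.5 -0.5 1.6 0 0 0; -4 -0.5 1.6 0 0 0; -4 -0.5 1.6 0 0 0"}}

```text
t: 6.4
eef_pos: [0.5224, -0.0601, 0.1468]
tool_rot: [0.071, 0.997, -0.0, 0.001]
force: [-0.1, 0.2, -3.5]
width: 0.0099
grip_force: 30.0
```

>>> {"name": "servo_tool", "arguments": {"moves": "0 0 0 0 0 0; 0 0 0 0 0 0; 0 0 0 0 0 0; 0 0 0 0 0 0; 0 0 0 0 0 0; 0 0 0 0 0 0; 0 0 0 0 0 0; 0 0 0 0 0 0"}}

```text
t: 7.07
eef_pos: [0.5205, -0.0598, 0.1468]
tool_rot: [0.071, 0.997, 0.0, 0.0]
force: [-0.1, -0.3, -3.2]
width: 0.01
grip_force: 30.0
```

```bash
sed -i 's/go(.*/y=np.radians(-8.1); go([.4815+.0399*np.cos(y)-.0049*np.sin(-y),-.0477+.0399*np.sin(y)-.0049*np.cos(y),.1472],y)/; s/1\.png/2.png/; s/st1/st2/' m.py; python3 m.py
```

```text
t 7.07 d cm [ 0.04  0.16 -0.04] rv [ 0.  0. -0.] pos [ 0.5205 -0.0598  0.1468] F [-0.1 -0.3 -3.2] M [ 0.06 -0.04  0.02] w 0.01
scene floor (upright frame) [-66.   -1.8] [ 86.5 128.7] 89.4 1022 [0.0766 0.0793 0.0837 0.1181]
post top rect [9.3 6.4] [67.9 92.8] 78.7Traceback (most recent call last):
  File "m.py", line 13, in <module>
    fr=t&(x>-.004)&(x<.006)&(z>.16); print('strip top z',np.percentile(z[fr],[25,50,75,95]).round(4),'rear wall z',np.percentile(z[t&(x>.035)&(z>.16)],[50,95]).round(4))
                                                         ~~~~~~~~~~~~~^^^^^^^^^^^^^^^^^^^^^
    return _quantile_unchecked(
        a, q, axis, out, overwrite_input, method, keepdims, weights)
    return _ureduce(a,
                    func=_quantile_ureduce_func,
    ...<5 lines>...
                    overwrite_input=overwrite_input,
                    method=method)
    r = func(a, **kwargs)
    result = _quantile(arr,
                       quantiles=q,
    ...<2 lines>...
                       out=out,
                       weights=wgt)
    slices_having_nans = np.isnan(arr[-1, ...])
                                  ~~~^^^^^^^^^
IndexError: index -1 is out of bounds for axis 0 with size 0
```

It settled 1.6–2 mm too far in −y, because the lag had not died out at the earlier reading. I'll correct by +1.8 mm, then feel forward slowly.

>>> {"name": "servo_tool", "arguments": {"moves": "0 0.18 0 0 0 0; 0 0.18 0 0 0 0; 0 0.18 0 0 0 0; 0 0.18 0 0 0 0; -0.2 0.18 0 0 0 0; -0.4 0.18 0 0 0 0; -0.6 0.18 0 0 0 0; -0.6 0.18 0 0 0 0"}}

```text
t: 7.78
eef_pos: [0.5273, -0.059, 0.1468]
tool_rot: [0.071, 0.997, -0.0, 0.0]
force: [-0.8, 0.3, -3.0]
width: 0.0098
grip_force: 30.0
```

```bash
sed -i "/strip top z/d" m.py; python3 m.py
```

```text
t 7.78 d cm [ 0.7  -0.02 -0.04] rv [-0.     0.001 -0.   ] pos [ 0.5273 -0.059   0.1468] F [-0.8  0.3 -3. ] M [ 0.04 -0.05  0.03] w 0.0098
scene floor (upright frame) [-67.7   1.1] [111.   84.9] 0.7 1011 [0.0767 0.0794 0.084  0.118 ]
post top rect [ 8.1 12. ] [64.3 97.9] 73.6
top floor (upright frame) [-39.8  -0.2] [ 84.  168.3] 89.5 749 [0.0747 0.0779 0.0794 0.1146]
post top rect [9.4 5.9] [ 78.7 104.4] 0.0
```

View pics/st2.png

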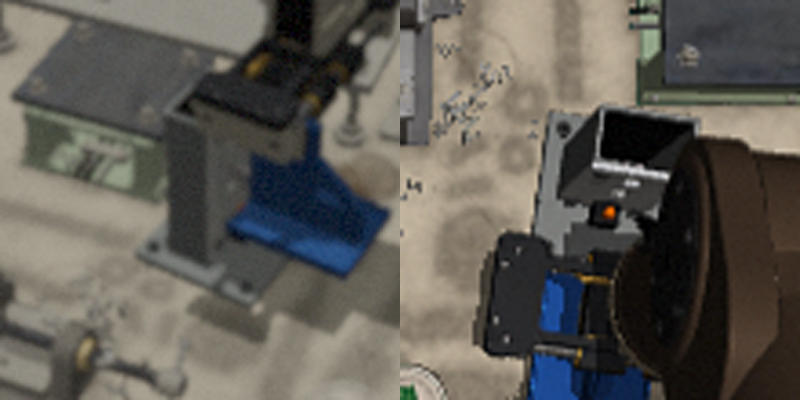

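The left view shows the shelf's rear edge about 12 mm from the strip, at (235,225), level with the pin below it. The right half is a stale frame. The lateral error is +0.8 mm (scene) and −0.4 mm (top), so it is centred. I'll advance gently.

>>> {"name": "servo_tool", "arguments": {"moves": "-0.05 0 0 0 0 0; -0.1 0 0 0 0 0; -0.15 0 0 0 0 0; -0.2 0 0 0 0 0; -0.25 0 0 0 0 0; -0.3 0 0 0 0 0; -0.35 0 0 0 0 0; -0.4 0 0 0 0 0"}}

```text
t: 8.55
eef_pos: [0.5307, -0.0595, 0.1467]
tool_rot: [0.071, 0.997, 0.0, 0.0]
force: [-0.2, -0.2, -2.9]
width: 0.0099
grip_force: 30.0
```

>>> {"name": "servo_tool", "arguments": {"moves": "-0.05 0 0 0 0 0; -0.1 0 0 0 0 0; -0.15 0 0 0 0 0; -0.2 0 0 0 0 0; -0.2 0 0 0 0 0; -0.2 0 0 0 0 0; -0.2 0 0 0 0 0; -0.2 0 0 0 0 0"}}

```text
t: 9.22
eef_pos: [0.5326, -0.0597, 0.1467]
tool_rot: [0.071, 0.997, 0.0, -0.0]
force: [0.3, 0.0, -4.0]
width: 0.0096
grip_force: 30.0
```

No contact, so the hooks are entering. I'll keep going.

>>> {"name": "servo_tool", "arguments": {"moves": "-0.05 0 0 0 0 0; -0.1 0 0 0 0 0; -0.15 0 0 0 0 0; -0.2 0 0 0 0 0; -0.25 0 0 0 0 0; -0.3 0 0 0 0 0; -0.35 0 0 0 0 0; -0.35 0 0 0 0 0"}}

```text
t: 9.88
eef_pos: [0.5362, -0.0602, 0.1467]
tool_rot: [0.071, 0.997, 0.0, 0.0]
force: [-0.1, -0.4, -3.3]
width: 0.0097
grip_force: 30.0
```

>>> {"name": "servo_tool", "arguments": {"moves": "-0.05 0 0 0 0 0; -0.1 0 0 0 0 0; -0.15 0 0 0 0 0; -0.2 0 0 0 0 0; -0.2 0 0 0 0 0; -0.2 0 0 0 0 0; -0.2 0 0 0 0 0; -0.2 0 0 0 0 0"}}

```text
t: 10.55
eef_pos: [0.538, -0.0605, 0.1467]
tool_rot: [0.071, 0.997, 0.0, -0.0]
force: [0.2, 0.4, -3.4]
width: 0.0096
grip_force: 30.0
```

>>> {"name": "servo_tool", "arguments": {"moves": "-0.03 0 0 0 0 0; -0.06 0 0 0 0 0; -0.09 0 0 0 0 0; -0.12 0 0 0 0 0; -0.15 0 0 0 0 0; -0.15 0 0 0 0 0; -0.15 0 0 0 0 0; -0.15 0 0 0 0 0"}}

```text
t: 11.22
eef_pos: [0.5395, -0.0607, 0.1467]
tool_rot: [0.071, 0.997, 0.0, -0.0]
force: [0.0, 0.5, -3.2]
width: 0.0097
grip_force: 30.0
```

>>> {"name": "servo_tool", "arguments": {"moves": "-0.03 0 0 0 0 0; -0.06 0 0 0 0 0; -0.09 0 0 0 0 0; -0.12 0 0 0 0 0; -0.15 0 0 0 0 0; -0.15 0 0 0 0 0; -0.15 0 0 0 0 0; -0.15 0 0 0 0 0"}}

```text
t: 11.88
eef_pos: [0.541, -0.061, 0.1467]
tool_rot: [0.071, 0.997, 0.0, -0.0]
force: [0.3, -0.4, -2.8]
width: 0.0098
grip_force: 30.0
```

>>> {"name": "servo_tool", "arguments": {"moves": "-0.03 0 0 0 0 0; -0.06 0 0 0 0 0; -0.09 0 0 0 0 0; -0.12 0 0 0 0 0; -0.12 0 0 0 0 0; -0.12 0 0 0 0 0; -0.12 0 0 0 0 0; -0.12 0 0 0 0 0"}}

```text
t: 12.55
eef_pos: [0.5422, -0.0611, 0.1467]
tool_rot: [0.071, 0.997, 0.0, 0.0]
force: [0.4, 0.2, -3.5]
width: 0.01
grip_force: 30.0
```

>>> {"name": "servo_tool", "arguments": {"moves": "-0.03 0 0 0 0 0; -0.06 0 0 0 0 0; -0.09 0 0 0 0 0; -0.12 0 0 0 0 0; -0.12 0 0 0 0 0; -0.12 0 0 0 0 0; -0.12 0 0 0 0 0; -0.12 0 0 0 0 0"}}

```text
t: 13.22
eef_pos: [0.5434, -0.0613, 0.1467]
tool_rot: [0.071, 0.997, 0.0, 0.0]
force: [0.7, -0.0, -2.5]
width: 0.0106
grip_force: 30.0
```

>>> {"name": "servo_tool", "arguments": {"moves": "-0.03 0 0 0 0 0; -0.06 0 0 0 0 0; -0.09 0 0 0 0 0; -0.12 0 0 0 0 0; -0.12 0 0 0 0 0; -0.12 0 0 0 0 0; -0.12 0 0 0 0 0; -0.12 0 0 0 0 0"}}

```text
t: 13.88
eef_pos: [0.5444, -0.0614, 0.1466]
tool_rot: [0.071, 0.997, 0.0, -0.0]
force: [-1.7, 0.6, -2.5]
width: 0.0096
grip_force: 30.0
```

```bash
sed -i "s/2.png/3.png/;s/st2/st3/" m.py; python3 m.py
```

```text
t 13.88 d cm [ 2.43 -0.02 -0.05] rv [ 0. -0. -0.] pos [ 0.5444 -0.0614  0.1466] F [-1.7  0.6 -2.5] M [ 0.1   0.46 -0.08] w 0.0096
scene floor (upright frame) [-51.8   0.6] [111.   87.3] 0.7 1003 [0.0767 0.0792 0.0835 0.1176]
post top rect [ 6.7 36.2] [80.4 48.8] 8.9
top floor (upright frame) [-30.8  -0.3] [ 84.4 151.3] 89.5 765 [0.075  0.0779 0.0795 0.1152]
post top rect [9.2 6.8] [106.4  78.3] 90.0
```

The rear face has touched the strip (1.7 N, moment rising), so the hooks are fully in and step 2's pose is met. Now I'll press down gently.

>>> {"name": "servo_tool", "arguments": {"moves": "0 0 0 0 0 0; 0 0 0.1 0 0 0; 0 0 0.15 0 0 0; 0 0 0.2 0 0 0; 0 0 0.25 0 0 0; 0 0 0.3 0 0 0; 0 0 0.3 0 0 0; 0 0 0.3 0 0 0"}}

```text
t: 14.65
eef_pos: [0.5444, -0.0615, 0.1436]
tool_rot: [0.071, 0.997, -0.0, -0.0]
force: [-3.8, 1.0, -1.9]
width: 0.0098
grip_force: 30.0
```

>>> {"name": "servo_tool", "arguments": {"moves": "0 0 0.05 0 0 0; 0 0 0.1 0 0 0; 0 0 0.15 0 0 0; 0 0 0.2 0 0 0; 0 0 0.25 0 0 0; 0 0 0.25 0 0 0; 0 0 0.25 0 0 0; 0 0 0.25 0 0 0"}}

```text
t: 15.32
eef_pos: [0.5444, -0.0612, 0.1419]
tool_rot: [0.071, 0.997, 0.0, 0.0]
force: [-8.5, 2.0, 7.8]
width: 0.0098
grip_force: 30.0
```

>>> {"name": "servo_tool", "arguments": {"moves": "0 0 0.05 0 0 0; 0 0 0.1 0 0 0; 0 0 0.15 0 0 0; 0 0 0.2 0 0 0; 0 0 0.2 0 0 0; 0 0 0.2 0 0 0; 0 0 0.2 0 0 0; 0 0 0.2 0 0 0"}}

```text
t: 15.98
eef_pos: [0.5444, -0.0613, 0.1396]
tool_rot: [0.071, 0.997, 0.0, -0.0]
force: [-6.1, 1.1, 4.0]
width: 0.0096
grip_force: 30.0
```

```bash
python3 m.py
```

```text
t 15.98 d cm [ 2.43 -0.04 -0.76] rv [ 0.    -0.    -0.001] pos [ 0.5444 -0.0613  0.1396] F [-6.1  1.1  4. ] M [ 0.29  1.35 -0.17] w 0.0096
scene floor (upright frame) [-51.5   0.6] [ 86.3 111.5] 88.4 1062 [0.0699 0.0725 0.0773 0.1173]
post top rect [ 3.7 36.7] [79.4 56.1] 21.0
top floor (upright frame) [-30.9   0.3] [ 83.7 150.9] 89.7 770 [0.0676 0.0707 0.0723 0.1147]
post top rect [9.4 6.6] [ 78.7 105.7] 0.3
```

The shelf follows the tool down (about 67 mm) and the force dropped past its peak. I'll continue.

>>> {"name": "servo_tool", "arguments": {"moves": "0 0 0.05 0 0 0; 0 0 0.1 0 0 0; 0 0 0.15 0 0 0; 0 0 0.2 0 0 0; 0 0 0.25 0 0 0; 0 0 0.25 0 0 0; 0 0 0.25 0 0 0; 0 0 0.25 0 0 0"}}

```text
t: 16.75
eef_pos: [0.5444, -0.0613, 0.1368]
tool_rot: [0.071, 0.997, 0.0, -0.0]
force: [-6.2, 1.9, 1.0]
width: 0.0094
grip_force: 30.0
```

>>> {"name": "servo_tool", "arguments": {"moves": "0 0 0.03 0 0 0; 0 0 0.06 0 0 0; 0 0 0.1 0 0 0; 0 0 0.13 0 0 0; 0 0 0.15 0 0 0; 0 0 0.15 0 0 0; 0 0 0.15 0 0 0; 0 0 0.15 0 0 0"}}

```text
t: 17.42
eef_pos: [0.5444, -0.0613, 0.1352]
tool_rot: [0.071, 0.997, 0.0, -0.0]
force: [-4.9, 1.5, -0.0]
width: 0.0101
grip_force: 30.0
```

>>> {"name": "servo_tool", "arguments": {"moves": "0 0 0.03 0 0 0; 0 0 0.06 0 0 0; 0 0 0.1 0 0 0; 0 0 0.1 0 0 0; 0 0 0.1 0 0 0; 0 0 0.1 0 0 0; 0 0 0.1 0 0 0; 0 0 0.1 0 0 0"}}

```text
t: 18.08
eef_pos: [0.5444, -0.0613, 0.1341]
tool_rot: [0.071, 0.997, 0.0, -0.0]
force: [-5.3, 2.0, -3.2]
width: 0.0099
grip_force: 30.0
```

>>> {"name": "servo_tool", "arguments": {"moves": "0 0 0.03 0 0 0; 0 0 0.06 0 0 0; 0 0 0.1 0 0 0; 0 0 0.1 0 0 0; 0 0 0.1 0 0 0; 0 0 0.1 0 0 0; 0 0 0.1 0 0 0; 0 0 0.1 0 0 0"}}

```text
t: 18.75
eef_pos: [0.5444, -0.0613, 0.1333]
tool_rot: [0.071, 0.997, 0.0, -0.0]
force: [-5.3, 2.9, 0.1]
width: 0.0099
grip_force: 30.0
```

>>> {"name": "servo_tool", "arguments": {"moves": "0 0 0.03 0 0 0; 0 0 0.06 0 0 0; 0 0 0.08 0 0 0; 0 0 0.08 0 0 0; 0 0 0.08 0 0 0; 0 0 0.08 0 0 0; 0 0 0.08 0 0 0; 0 0 0.08 0 0 0"}}

```text
t: 19.42
eef_pos: [0.5445, -0.0613, 0.1331]
tool_rot: [0.071, 0.997, 0.0, 0.0]
force: [-8.7, 1.4, 6.7]
width: 0.0096
grip_force: 30.0
```

```bash
python3 m.py
```

```text
t 19.42 d cm [ 2.43 -0.04 -1.41] rv [ 0. -0. -0.] pos [ 0.5445 -0.0613  0.1331] F [-8.7  1.4  6.7] M [ 0.44  1.8  -0.08] w 0.0096
scene floor (upright frame) [-51.    0.4] [ 87.2 110. ] 89.8 1100 [0.0634 0.0659 0.0717 0.1162]
post top rect [12.9 17.6] [ 59.8 108.3] 61.9
top floor (upright frame) [-31.1   0.9] [151.4  83.9] 0.4 767 [0.0612 0.0643 0.0659 0.1139]
post top rect [9.6 6.6] [ 79.  106.9] 0.1
```

It stopped hard: an 0.8 mm command moved it 0.2 mm, the force rose to 10 N net, and the origin is at about 61 mm. That is past the click and home. I'll press a touch more to confirm, relax, then open.

>>> {"name": "servo_tool", "arguments": {"moves": "0 0 0.03 0 0 0; 0 0 0.05 0 0 0; 0 0 0.05 0 0 0; 0 0 0.05 0 0 0; 0 0 0.05 0 0 0; 0 0 0.05 0 0 0; 0 0 0.05 0 0 0; 0 0 0.05 0 0 0"}}

```text
t: 20.18
eef_pos: [0.5445, -0.0612, 0.133]
tool_rot: [0.071, 0.997, 0.0, 0.0]
force: [-11.0, 3.1, 11.8]
width: 0.0096
grip_force: 30.0
```

>>> {"name": "servo_tool", "arguments": {"moves": "0.02 0 -0.04 0 0 0; 0.04 0 -0.08 0 0 0; 0.06 0 -0.11 0 0 0; 0.06 0 -0.14 0 0 0; 0.06 0 -0.14 0 0 0; 0.06 0 -0.14 0 0 0; 0.06 0 -0.14 0 0 0; 0.06 0 -0.14 0 0 0"}}

```text
t: 20.85
eef_pos: [0.5444, -0.0613, 0.1334]
tool_rot: [0.071, 0.997, 0.0, 0.0]
force: [-1.0, 0.8, -4.4]
width: 0.0098
grip_force: 30.0
```

>>> {"name": "servo_tool", "arguments": {"moves": "0 0 0 0 0 0; 0 0 0 0 0 0; 0 0 0 0 0 0; 0 0 0 0 0 0; 0 0 0 0 0 0; 0 0 0 0 0 0; 0 0 0 0 0 0; 0 0 0 0 0 0", "hand": 60}}

```text
t: 21.52
eef_pos: [0.5441, -0.0614, 0.1334]
tool_rot: [0.071, 0.997, 0.0, 0.0]
force: [-0.5, 0.4, 0.0]
width: 0.0542
grip_force: 0.0
```

```bash
sed -i "s/'1.png/'4.png/;s/top3.png/top4.png/;s/scene3.png/scene4.png/;s/3.png/4.png/" m.py; grep -n png m.py; python3 m.py
```

```text
5:    im,d,W=cloud(nm,nm+'4.png'); hsv=cv2.cvtColor(im,cv2.COLOR_RGB2HSV)
13:a=cv2.imread('pics/scene4.png');b=cv2.imread('pics/top1.png')
14:cv2.imwrite('pics/st4.png',np.hstack([cv2.resize(a[95:225,185:315],(400,400),interpolation=cv2.INTER_CUBIC),cv2.resize(b[120:230,270:380],(400,400),interpolation=cv2.INTER_CUBIC)]))
t 21.52 d cm [ 2.4  -0.02 -1.39] rv [ 0.     0.    -0.001] pos [ 0.5441 -0.0614  0.1334] F [-0.5  0.4  0. ] M [ 0.03  0.05 -0.02] w 0.0542
scene floor (upright frame) [-51.3   0.5] [110.4  86.2] 0.1 1073 [0.0616 0.0643 0.0692 0.1165]
post top rect [ 8.6 12.4] [94.3 77.5] 89.9
top floor (upright frame) [-31.1   0.8] [151.1  84.5] 0.2 684 [0.0594 0.0623 0.0643 0.114 ]
post top rect [9.2 6.4] [105.1  78.4] 89.9
```

Released, and the shelf stayed, settling about 1.5 mm lower. Now I'll withdraw upward, away from the shelf and the tin, and look.

>>> {"name": "servo_tool", "arguments": {"moves": "0 0 -0.5 0 0 0; 0 0 -1.5 0 0 0; 0 0 -3 0 0 0; 0 0 -5 0 0 0; 0 0 -7.5 0 0 0; 0 0 -10 0 0 0; 0 0 -12 0 0 0; 0 0 -12 0 0 0"}}

```text
t: 22.28
eef_pos: [0.5462, -0.0618, 0.2586]
tool_rot: [0.071, 0.997, 0.0, 0.004]
force: [1.4, -0.5, -0.3]
width: 0.0547
grip_force: 0.0
```

>>> {"name": "servo_tool", "arguments": {"moves": "2 1 0 0 0 0; 4 3 0 0 0 0; 6 5 0 0 0 0; 8 8 0 0 0 0; 9 11 0 0 0 0; 9 14 0 0 0 0; 9 15 0 0 0 0; 9 15 0 0 0 0"}}

```text
t: 22.95
eef_pos: [0.4761, 0.103, 0.2537]
tool_rot: [0.068, 0.998, 0.001, 0.0]
force: [0.6, -0.6, -0.1]
width: 0.0554
grip_force: 0.0
```

```bash
sed -i "s/'4.png/'5.png/;s/scene4/scene5/;s/top1/top5/;s/st4/st5/" m.py
cat >> m.py <<'E'
for nm in('scene','top'):
    im,d,W=cloud(nm); x,y,z=np.moveaxis(W,2,0); F=np.array([.5776,-.0643]) if nm=='scene' else np.array([.5815,-.0679])
    a=(W[...,:2]-F)@u; b=(W[...,:2]-F)@n
    w=(abs(b)<.012)&(a<-.01)&(a>-.055)&(z>.13)&(z<.19)&(d>0); print(nm,'webtop z',np.percentile(z[w],[50,75,90]).round(4) if w.any() else None, b[w].mean())
    r=(a<-.112+.01)&(a>-.12)&(abs(b)<.04)&(z>.04)&(z<.1); print('front rim z',np.percentile(z[r],[50,90]).round(4) if r.any() else None)
    tb=(x>.38)&(x<.52)&(y>.03)&(y<.15)&(z>.02)&(z<.06);print('tin',W[tb].mean(0).round(3))
E
python3 m.py
```

```text
t 22.95 d cm [ -6.58 -15.38  10.64] rv [0.001 0.    0.004] pos [0.4761 0.103  0.2537] F [ 0.6 -0.6 -0.1] M [ 0.01 -0.   -0.02] w 0.0554
scene floor (upright frame) [-50.4   1.3] [112.2  86.7] 0.3 822 [0.0613 0.0636 0.0668 0.1144]
post top rect [ 33.7 -19.9] [62.6 35.8] 37.9
top floor (upright frame) [ -9.5 -18.5] [114.2  44.6] 8.0 154 [0.0591 0.0636 0.0652 0.1073]
post top rect [9.4 0.4] [68.4 77.7] 89.3
scene webtop z None nan
front rim z [0.0678 0.0706]
tin [0.427 0.089 0.032]
top webtop z [0.1645 0.1652 0.1661] 0.0006996927870744931
front rim z None
tin [nan nan nan]m.py:18: RuntimeWarning: Mean of empty slice.
  w=(abs(b)<.012)&(a<-.01)&(a>-.055)&(z>.13)&(z<.19)&(d>0); print(nm,'webtop z',np.percentile(z[w],[50,75,90]).round(4) if w.any() else None, b[w].mean())
  ret = ret.dtype.type(ret / rcount)
m.py:20: RuntimeWarning: Mean of empty slice.
  tb=(x>.38)&(x<.52)&(y>.03)&(y<.15)&(z>.02)&(z<.06);print('tin',W[tb].mean(0).round(3))
  ret = um.true_divide(
```

View pics/st5.png

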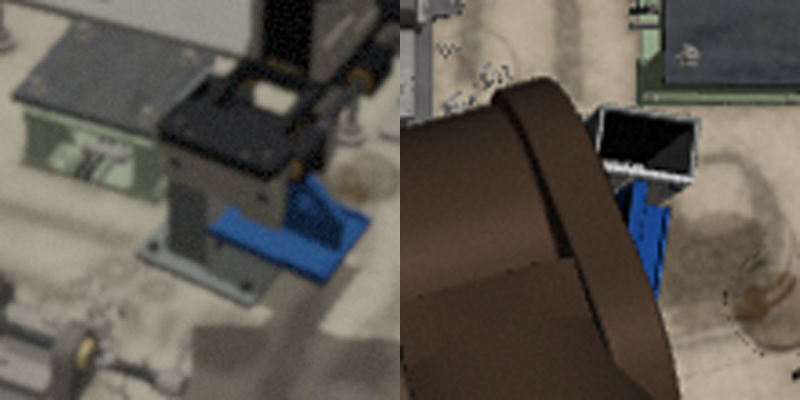

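The views show the shelf hanging square and level on the strip: floor edge at (210–345, 230–270) on the left, web at (645,215) on the right. Web top at about 165 mm gives an origin of about 60 mm, which is the home height for a sill at 82 mm. I'll clear the arm from the view and check the tilt once before handing in.

>>> {"name": "servo_tool", "arguments": {"moves": "1 3 0 0 0 0; 2 6 0 0 0 0; 3 9 0 0 0 0; 4 12 0 0 0 0; 5 15 0 0 0 0; 5 18 0 0 0 0; 5 20 0 0 0 0; 5 20 0 0 0 0"}}

```text
t: 23.82
eef_pos: [0.4549, 0.3084, 0.2531]
tool_rot: [0.069, 0.998, 0.001, -0.0]
force: [0.0, -0.9, 0.4]
width: 0.0554
grip_force: 0.0
```

Run:
```python
from h import *
y0=np.radians(-8.1);u=np.array([np.cos(y0),np.sin(y0)]);n=np.array([-u[1],u[0]])
for nm in('scene','top'):
    im,d,W=cloud(nm,nm+'6.png'); hsv=cv2.cvtColor(im,cv2.COLOR_RGB2HSV); F=np.array([.5776,-.0643]) if nm=='scene' else np.array([.5815,-.0679])
    a=(W[...,:2]-F)@u; b=(W[...,:2]-F)@n; z=W[...,2]
    bl=(hsv[...,0]>95)&(hsv[...,0]<128)&(hsv[...,1]>90)&(a>-.14)&(a<.03)&(abs(b)<.06)
    f=bl&(abs(b)>.009)&(abs(b)<.034)&(a<-.01)&(a>-.1)&(z<.08)
    A=np.c_[a[f],b[f],np.ones(f.sum())]; c=np.linalg.lstsq(A,z[f],rcond=None)[0]; print(nm,'floor plane slope x,y, z at face',c.round(4),f.sum())
    g=bl&(z<.09)&(z>.03); r=cv2.minAreaRect((np.c_[a[g],b[g]]*1000).astype(np.float32)); print('rect',np.round(r[0],1),np.round(r[1],1),round(r[2],1))
    w=(abs(b)<.012)&(a<-.005)&(a>-.065)&(z>.155)&(z<.175); p=np.polyfit(a[w],z[w],1) if w.sum()>5 else None; print('webtop',p,w.sum())
    for nme,lo,hi in(('roll',22,34),):
        m=(hsv[...,0]>=lo)&(hsv[...,0]<=hi)&(hsv[...,1]>120)&(W[...,0]<.8)&(W[...,1]>.2);print(nme,W[m].mean(0).round(3))
    x,y=W[...,0],W[...,1]; tb=(x>.38)&(x<.52)&(y>.03)&(y<.15)&(z>.02)&(z<.06);print('tin',W[tb].mean(0).round(3))
s=arm.get_state();print(s['t'],s['force'])
```

```text
scene floor plane slope x,y, z at face [-0.098  -0.0538  0.052 ] 22
rect [-86.  -32.1] [31.5 67.6] 54.0
webtop [0.19816204 0.17183011] 32
roll [0.628 0.316 0.121]
tin [0.427 0.089 0.032]
top floor plane slope x,y, z at face [0.0307 0.0029 0.0653] 511
rect [-51.3   0.5] [ 84.4 110.5] 89.6
webtop [0.01912793 0.16391769] 103
roll [0.676 0.303 0.039]
tin [0.431 0.082 0.032]
23.9167 [-0.98643635 -0.32949813 -1.3370154 ]
```

The top view, now unobstructed, gives origin z = 60.3 mm at the strip, tilt about 0.02–0.03 rad and lateral offset 0.5 mm. The tin has not moved. Handing in.

```bash
python3 -c "
from bench import arm
print(arm.sign_off())"
```

```text
the job is handed in; nothing more can be done
None
```

The job is handed in: the shelf is hooked in, released and by my measurements fully home (origin at 60 mm, tilt about 0.03 rad), though the pin itself was hidden and no verdict came back. Force on the tool stayed under about 17 N, the tin did not move, and the arm never went near the tape roll (its last view was partly blocked).

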